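# Put the coffee-corner things back on their own coasters

## Task

The three things of the coffee corner got mixed up on their round wooden coasters: put the honey jar on the largest coaster, the coffee tamper on the middle-sized one and the small spice jar on the smallest, each standing upright in the middle of its coaster. The empty square trivet is there to park one on meanwhile (bare worktop is fine too). Do not tip any of the three over, and leave the two food tins where they stand.

Things in the scene. Friction and masses are not known exactly. Their poses are not given: they have to be found in the camera images.
- honey_center (a point): Honey jar: squat round glass jar with a yellow lid, 63 mm in diameter, 92 mm tall, about 0.23 kg. The point is on its axis, half-way up (46 mm above its base); z runs up its axis. Loose; at the start it stands on the wrong coaster (the middle-sized one). It can be gripped round from any direction.
- tamper_center (a point): Coffee tamper: round steel foot 56 mm across and 28 mm high, with an upright black grip above it, about 36 mm across at its widest, narrower just above the foot, rounded on top; 83 mm tall in all, about 0.35 kg. The point is on its axis, half-way up (41.5 mm above its base); z runs up its axis. Loose; at the start it stands foot down on the smallest coaster. Hold it by the black grip, about 60 mm above the base.
- spice_center (a point): Small spice jar: slim glass with a yellow lid, 42 mm across (nearly square section with rounded corners, round lid 41 mm across over the top 20 mm), 96 mm tall, about 0.11 kg. The point is on its axis, half-way up (48 mm above its base); z runs up its axis. Loose; at the start it stands on the largest coaster.
- coaster_large: Largest round wooden coaster, 100 mm in diameter. Fixed; origin at the centre of its underside, on the worktop (z = 0); its flat top is 10 mm above the worktop.
- coaster_medium: Middle-sized round wooden coaster, 82 mm in diameter. Fixed; origin at the centre of its underside, on the worktop (z = 0); its flat top is 10 mm above the worktop.
- coaster_small: Smallest round wooden coaster, 68 mm in diameter. Fixed; origin at the centre of its underside, on the worktop (z = 0); its flat top is 10 mm above the worktop.
- trivet_square: Square wooden trivet, 70 x 70 mm, empty at the start, a free spot to park something. x and y run along its sides. Fixed; origin at the centre of its underside, on the worktop (z = 0); its flat top is 10 mm above the worktop.
- tuna_tin_center (a point): Bystander, loose: flat round food tin, 86 mm in diameter, 40 mm tall; point at its centre, 20 mm above the worktop. Leave it alone.
- tomato_tin_center (a point): Bystander, loose: tall round food tin, 75 mm in diameter, 110 mm tall; point at its centre, 55 mm above the worktop. Leave it alone.
- oil_bottle_center (a point): Fixed obstacle at the back: dark green oil bottle, 69 mm in diameter, 315 mm tall; point on its axis, half-way up (157 mm above the worktop). Mind the headroom: left of the work (beyond y = 0.08, from x = 0.53 on) a cooker hood hangs 0.55 m above the worktop, and behind the work (beyond x = 0.70 at y = 0, x = 0.56 at y = -0.25) wall cabinets hang 0.52 m above it, so carry things low, just over one another, and come and go close to the robot.
Not all that is in view belongs to the job. Leave any purple look-alike of the part that bears spice_center alone.

How it is judged:
By the outcome, as a careful person would: the job done as asked, in the order asked, and still so for the second after the job is handed in, with the robot touching nothing.
It also fails if it takes over 99 s, if anything falls off the work surface, if the arm or the gripper's body presses on something with over 40 N, if the wrist force passes 120 N, or if a joint passes its speed limit or range.

## Robot

A 6-joint arm with a two-finger parallel gripper is mounted at the origin on a cart in front of the work surface, level with it; the furniture and walls round the work are solid. World frame = base frame: x ahead of the robot, y to its left, z up, the work surface at z = 0. Lengths are in m, angles in degrees, forces in N, time in s.
With the tool pointing down it reaches from about 0.4 to 0.825 m from the base axis. Payload 7 kg.
Tool frame: the origin (TCP) lies between the finger pads; the fingertips stand 25 mm ahead of it and the grasp point (between the pads) lies 6 mm ahead of it; z points along the fingers, y is the line along which they close (so a half turn about z gives the same grasp; the last joint's range is limited). The gripper opens to 88 mm and grips with 3 to 60 N. Pads are 19 mm wide; open, the fingers measure 130 mm over their backs; the gripper's body (78 mm by 193 mm) begins 47 mm behind the grasp point.
Start: joints at [62.401, 20.546, 0.682, 0, -70.136, -16.507], TCP at [0.47, 0.485, 0.252] pointing down, gripper open.
Joint ranges: [-176.03, 176.03], [-82.01, 121.73], [-58.28, 71.71], [-173.87, 95.51], [-174.79, -0.11], [-173.66, 173.66]. Speed limits (degrees/s): [136.94, 136.94, 172.46, 180, 180, 180].

## Interface

Orientations are given as [roll, pitch, yaw] about the fixed x, y, z axes, in that order (R = Rz(yaw) Ry(pitch) Rx(roll)).
In Python, from plant import r gives the robot as it stands.
- The arm moves only by the shell command python3 -m crank 'ROWS' [FORCE]. ROWS is JSON, a list of rows, each a list of 3 entries, a list of its own where there are three numbers: the turn, a rotation vector about the tool's x, y, z in degrees, then the shift along the tool's x, y, z in cm, then the closure, from -1 (fully open) to 1 (shut). In form: [[[wx, wy, wz], [dx, dy, dz], fingers], ...]. A call has 1 to 8 rows; each row shifts and turns the commanded pose from where the row before left it, along the tool's axes as they then stand; what a row does not reach is not made up. A row lasts 1/10 s, in which the tool goes at most 50 mm and 8.59 degrees, less where a joint would pass 70% of its speed; a pose out of reach is approached as far as the arm can. A call with a gripper value outside its range is refused whole. The fingers move at their own pace and stop on an object; FORCE is the grip in N (left out, the last holds). Time passes only in rows, so rows that do not move let the fingers close. It gives the time, the measured TCP pose, the force, the opening and the grip force at its end, in the units of the state.
- r.get_state(): the state, without advancing time (a new reading comes with each control period).
- r.capture(name): name is "scene" or "top" or "wrist"; returns a dict with "color" (420x560x3 uint8, red, green, blue), "range_z" (420x560 float32, m along the optical axis (not along the pixel's ray), 0 where there is no reading), "intrinsics" (3x3 intrinsics, pixels), "world_from_camera" (4x4, takes a point from camera to world coordinates); the wrist camera has in their place "hand_eye" (4x4, takes a point from camera to tool coordinates, whose origin is the TCP and whose axes are the flange's). Camera axes: x right, y down, z forward; pixel columns grow to the right and rows downward; lengths in m; the calibration is good to about 2 mm. The wrist camera is an equidistant fisheye: a pixel r from the principal point sees the ray r / f radians off the axis. A picture is of the moment at which its call begins: read the wrist's pose just before it.
- r.close_job(): hands the job in; it is judged then, once.
The state is a dict: "time_s": time; "joints": joint angles; "qd": joint speeds; "joint_torque": joint torques, N m; "tcp_pos": TCP position; "eef_rot": TCP orientation; "contact_force": force on the tool from outside, world axes, zero at the start; "moment": the same for the moment, N m; "gripper_width": finger opening in m; "gripper_force": force on a finger pad.
Only numpy, scipy, OpenCV 4.12 (cv2) and the standard library are available. Lean on these libraries where they do the work, as an engineer would, in place of code of your own. Each camera call takes 0.05 s, during which the arm holds its last target. There are 200 camera calls.

## Working session

There is one attempt and no reset: what is moved stays moved. The work goes in short steps, Python scripts to look and compute and a shell command to move; the robot and the scene stay as the last step left them, time stands still between calls to the robot, and variables do not carry over. Pictures are saved under pics/ and viewed, at most 14 in all, crops included, and the job is handed in when it is done.

```bash
mkdir -p pics; ls
python3 - <<'E'
from plant import r
import cv2,numpy as np
s=r.get_state(); print(s)
for n in("scene","top"):
    c=r.capture(n); np.savez(f"{n}0.npz",**c)
    cv2.imwrite(f"pics/{n}0.png",c["color"][:,:,::-1])
    print(n,c["intrinsics"],c["world_from_camera"],(c["range_z"]>0).mean())
E
```

```text
pics
{'time_s': 0.0, 'joints': array([ 6.24013999e+01,  2.05917110e+01,  6.35734918e-01, -1.98122598e-02,
       -7.01365936e+01, -1.65068674e+01]), 'qd': array([ 0.04824345,  0.00752095, -0.05870784,  0.04880714,  0.1210107 ,
        0.00916825]), 'joint_torque': array([-3.14193881e-05, -5.82719243e+01,  2.93054259e+01,  6.99718148e+00,
        7.01225610e-03, -1.09677612e-04]), 'tcp_pos': array([0.46950004, 0.48436255, 0.25063541]), 'eef_rot': array([ 1.79905953e+02, -8.44704079e-03, -4.41122075e+01]), 'contact_force': array([-7.18906218e-01,  6.81243656e-04,  3.34148521e-01]), 'moment': array([ 0.0047339 ,  0.01104201, -0.04791045]), 'gripper_force': 0.0, 'gripper_width': 0.08791239917124555}
scene [[543.7070228    0.         289.21085652]
 [  0.         543.7070228  208.30264125]
 [  0.           0.           1.        ]] [[ 0.84320928 -0.37711641  0.3831205   0.07628731]
 [-0.53715798 -0.56262675  0.6284206  -0.94445195]
 [-0.02143388 -0.73568631 -0.67698319  0.88762522]
 [ 0.          0.          0.          1.        ]] 0.9960501700680272
top [[477.0584906    0.         273.23387518]
 [  0.         477.0584906  212.39227665]
 [  0.           0.           1.        ]] [[ 0.01457379 -0.98182287  0.18923917  0.29876543]
 [-0.99977851 -0.0171827  -0.01215291 -0.22223858]
 [ 0.01518364 -0.18902014 -0.98185582  1.25222912]
 [ 0.          0.          0.          1.        ]] 0.9961011904761905
```

View pics/scene0.png

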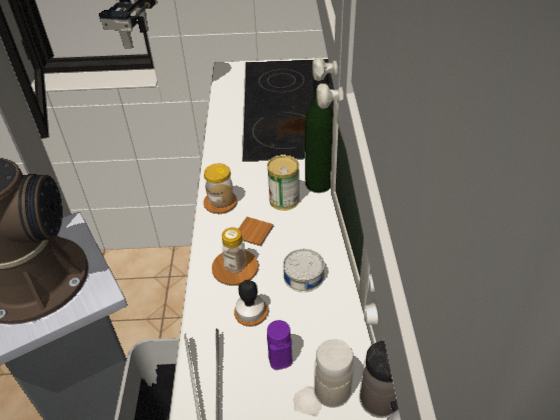

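View pics/top0.png

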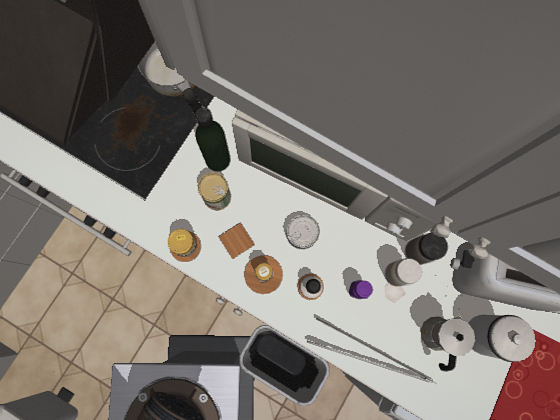

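The scene view shows the honey jar at (218,185), the spice jar on the large coaster at (233,250), the tamper at (250,300), the trivet at (255,231) and a purple look-alike at (280,345). In the top view they are at (181,240), (264,271), (312,287), (237,240) and (361,290). There are two spice-jar candidates. The yellow-lidded one at top (264,271) on the largest coaster fits the description; the purple one at (361,290) is the look-alike.

```bash
cat > h.py <<'E'
import numpy as np,cv2
def cloud(c):
    K=c["intrinsics"];v,u=np.mgrid[:420,:560];z=c["range_z"]
    P=np.stack([(u-K[0,2])/K[0,0]*z,(v-K[1,2])/K[1,1]*z,z],-1)
    T=c["world_from_camera"];return P@T[:3,:3].T+T[:3,3]
def ray(c,uv):
    K=c["intrinsics"];T=c["world_from_camera"]
    d=T[:3,:3]@np.array([(uv[0]-K[0,2])/K[0,0],(uv[1]-K[1,2])/K[1,1],1]);return T[:3,3],d/np.linalg.norm(d)
def tri(a,b):
    (o,d),(p,e)=a,b
    s=np.linalg.lstsq(np.stack([d,-e],1),p-o,rcond=None)[0]
    A,B=o+s[0]*d,p+s[1]*e;return (A+B)/2,np.linalg.norm(A-B)
def plane(rr,z): o,d=rr;return o+d*(z-o[2])/d[2]
def masks(c):
    hsv=cv2.cvtColor(c["color"],cv2.COLOR_RGB2HSV);h,s,v=[hsv[...,i].astype(int) for i in range(3)]
    return dict(wood=(h<15)&(s>110)&(v>60),yellow=(h>=17)&(h<32)&(s>140)&(v>90),black=(v<60),purple=(h>125)&(h<150)&(s>100))
def circ(P):
    from scipy.optimize import least_squares
    c,R=cv2.minEnclosingCircle((P[:,:2]*1000).astype(np.float32));return np.array(c)/1000,R
E
cat > look.py <<'E'
import sys,numpy as np,cv2
from h import *
C={n:dict(np.load(f"{n}{sys.argv[1]}.npz")) for n in("scene","top")}
for n,c in C.items():
    P=cloud(c);M=masks(c);ws=(P[...,0]>.3)&(P[...,0]<.95)&(P[...,1]<.35)&(P[...,1]>-.5)
    t=ws&(abs(P[...,2])<.004);print(n,"table z median",np.median(P[t][:,2]).round(4))
    for k in M:
        lo,hi=(.005,.016) if k=="wood" else (.05,.13)
        m=(M[k]&ws&(P[...,2]>lo)&(P[...,2]<hi)).astype(np.uint8)
        m=cv2.morphologyEx(m,cv2.MORPH_CLOSE,np.ones((3,3)))&ws&(P[...,2]>lo)&(P[...,2]<hi)
        N,L,S,ce=cv2.connectedComponentsWithStats(m.astype(np.uint8))
        for i in range(1,N):
            if S[i,4]<40: continue
            q=P[L==i]; ztop=np.percentile(q[:,2],95)
            w=q if k=="wood" else q[q[:,2]>ztop-.006]
            cc,R=circ(w)
            print(" ",k,"px",ce[i].round(1),"n",S[i,4],"ztop %.4f med %.4f"%(ztop,np.median(q[:,2])),"circ",cc.round(4),"R mm %.1f"%R)
E
python3 look.py 0
python3 - <<'E'
import cv2
i=cv2.imread("pics/scene0.png");t=cv2.imread("pics/top0.png")
import numpy as np
a=cv2.resize(i[220:380,170:330],(400,400),interpolation=cv2.INTER_CUBIC);b=cv2.resize(t[220:340,230:390],(533,400),interpolation=cv2.INTER_CUBIC)[:,:400]
cv2.imwrite("pics/crop.png",np.hstack([a,b]))
E
```

```text
scene table z median 0.0005
  wood px [219.1 205.9] n 249 ztop 0.0130 med 0.0102 circ [ 0.4477 -0.0145] R mm 40.5
  wood px [254.6 230.1] n 593 ztop 0.0132 med 0.0102 circ [ 0.4656 -0.1452] R mm 47.7
  wood px [234.4 270.2] n 795 ztop 0.0135 med 0.0103 circ [ 0.3764 -0.2194] R mm 51.3
  wood px [253.1 317.7] n 170 ztop 0.0132 med 0.0102 circ [ 0.3479 -0.3413] R mm 33.4
  yellow px [216.5 172.9] n 400 ztop 0.1043 med 0.1012 circ [ 0.4502 -0.0165] R mm 32.2
  yellow px [232.  238.7] n 233 ztop 0.1083 med 0.1044 circ [ 0.3796 -0.2197] R mm 21.6
  black px [318.2 162.8] n 689 ztop 0.1262 med 0.0920 circ [ 0.676  -0.0984] R mm 31.6
  black px [348.6 221.8] n 760 ztop 0.1264 med 0.0952 circ [ 0.6101 -0.3028] R mm 122.6
  black px [247.6 291.1] n 337 ztop 0.0937 med 0.0860 circ [ 0.3455 -0.3425] R mm 15.2
  purple px [278.6 337.8] n 719 ztop 0.0984 med 0.0938 circ [ 0.3411 -0.4614] R mm 21.0
top table z median 0.0005
  wood px [236.1 240.3] n 636 ztop 0.0142 med 0.0106 circ [ 0.4629 -0.1413] R mm 45.8
  wood px [188.7 251.8] n 173 ztop 0.0146 med 0.0108 circ [ 0.4446 -0.0094] R mm 39.4
  wo
[... 165 characters left out ...]
4
  yellow px [180.2 241. ] n 493 ztop 0.1060 med 0.1021 circ [ 0.4458 -0.0122] R mm 30.3
  yellow px [263.5 271.1] n 103 ztop 0.1101 med 0.1069 circ [ 0.3764 -0.2154] R mm 19.7
  black px [191.6  99.1] n 246 ztop 0.1020 med 0.0939 circ [ 0.8027 -0.0248] R mm 27.4
  black px [217.1 159.2] n 241 ztop 0.1269 med 0.0916 circ [ 0.6682 -0.0882] R mm 30.1
  black px [300.7 180. ] n 800 ztop 0.1272 med 0.0970 circ [ 0.6067 -0.3013] R mm 135.1
  black px [312.7 285.6] n 161 ztop 0.0948 med 0.0899 circ [ 0.3438 -0.3357] R mm 15.0
  black px [354.7 287.7] n 44 ztop 0.0853 med 0.0706 circ [ 0.3418 -0.4456] R mm 16.0
  purple px [361.6 289. ] n 281 ztop 0.0997 med 0.0955 circ [ 0.3386 -0.4565] R mm 19.6
```

View pics/crop.png

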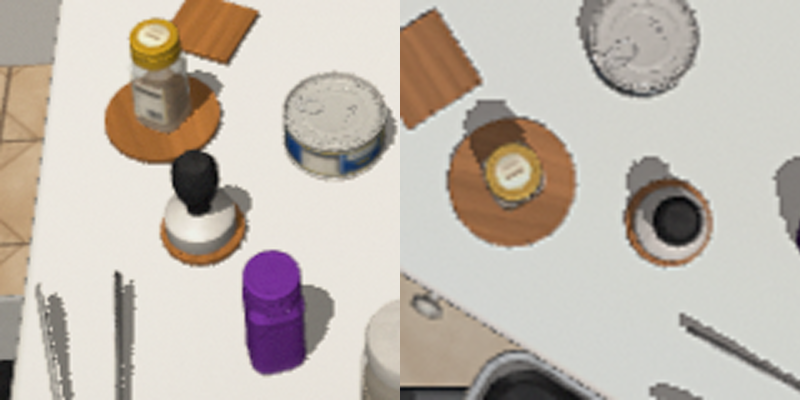

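The left crop confirms it: the yellow-lidded jar at crop (155,75) stands on the largest coaster, and the purple one at crop (272,310) is the look-alike. The heights fit too: lids at about 0.102 and 0.106, grip top at 0.093, wood at 0.010. The two views differ by about 4 mm in y, so I'll refine the positions with the wrist camera.

```bash
R='[[0,0,0],[2.4,3.1,0],-1]'; python3 -m crank '[[[0,0,0],[1.2,1.55,0],-1],[[0,0,0],[2.4,3.1,0],-1],[[0,0,0],[2.4,3.1,0],-1],[[0,0,0],[2.4,3.1,0],-1],[[0,0,0],[2.4,3.1,0],-1],[[0,0,0],[2.4,3.1,0],-1],[[0,0,0],[2.4,3.1,0],-1],[[0,0,0],[2.4,3.1,0],-1]]'
python3 -m crank '[[[0,0,0],[2.4,3.1,0],-1],[[0,0,0],[2.4,3.1,0],-1],[[0,0,0],[2.4,3.1,0],-1],[[0,0,0],[2.4,3.1,0],-1],[[0,0,0],[2.4,3.1,0],-1],[[0,0,0],[2.4,3.1,0],-1],[[0,0,0],[2.4,3.1,0],-1],[[0,0,0],[2.4,3.1,0],-1]]'
python3 -m crank '[[[0,0,0],[2.4,3.1,0],-1],[[0,0,0],[1.2,1.55,0],-1],[[0,0,7.65],[0,0,0],-1],[[0,0,7.65],[0,0,0],-1],[[0,0,7.65],[0,0,0],-1],[[0,0,7.65],[0,0,0],-1],[[0,0,7.65],[0,0,0],-1],[[0,0,7.65],[0,0,0],-1]]'
python3 -m crank '[[[0,0,0],[0,0,0],-1],[[0,0,0],[0,0,0],-1]]'
cat > wr.py <<'E'
import sys,cv2,numpy as np
from plant import r
s=r.get_state();c=r.capture("wrist")
np.savez(f"wrist{sys.argv[1]}.npz",pos=s["tcp_pos"],rot=s["eef_rot"],**c)
cv2.imwrite(f"pics/wrist{sys.argv[1]}.png",c["color"][:,:,::-1])
print(s["tcp_pos"],s["eef_rot"],s["joints"].round(1));print(c["hand_eye"].round(4).tolist(),c["intrinsics"].round(1).tolist())
E
python3 wr.py 1
python3 - <<'E'
import numpy as np
from h import *
for n,b in(("top",[(214,190,.11),(302,231,.04),(361,289,.096)]),("scene",[(283,167,.11),(303,262,.04)])):
    c=dict(np.load(n+"0.npz"))
    for u,v,z in b: print(n,plane(ray(c,(u,v)),z).round(3))
E
```

```text
time_s: 0.9
tcp_pos: [0.4366, 0.1908, 0.2513]
eef_rot: [180.0, 0.0, -44.1]
contact_force: [0.8, 0.5, 0.6]
gripper_width: 0.0876
gripper_force: 0.0
time_s: 1.7
tcp_pos: [0.4018, -0.1207, 0.2516]
eef_rot: [-180.0, -0.0, -44.1]
contact_force: [0.7, -0.9, 0.5]
gripper_width: 0.0875
gripper_force: 0.0
time_s: 2.5
tcp_pos: [0.3957, -0.1777, 0.2513]
eef_rot: [180.0, 0.0, -90.3]
contact_force: [0.0, 0.1, -0.1]
gripper_width: 0.0881
gripper_force: 0.0
time_s: 2.7
tcp_pos: [0.3958, -0.1777, 0.2514]
eef_rot: [180.0, 0.0, -89.8]
contact_force: [-0.3, -0.7, 0.8]
gripper_width: 0.0879
gripper_force: 0.0
[ 0.39581955 -0.17769211  0.25141904] [ 1.79983578e+02  4.61506481e-03 -8.97854966e+01] [  2.1  -3.  -27.9  -0.  -65.1  -1.8]
[[0.0002, -0.9565, -0.2917, 0.0783], [1.0, 0.0004, -0.0007, -0.0012], [0.0008, -0.2917, 0.9565, -0.1332], [0.0, 0.0, 0.0, 1.0]] [[325.2, 0.0, 283.6], [0.0, 325.2, 207.5], [0.0, 0.0, 1.0]]
top [ 0.572 -0.09   0.11 ]
top [ 0.485 -0.312  0.04 ]
top [ 0.338 -0.45   0.096]
scene [ 0.58  -0.096  0.11 ]
scene [ 0.491 -0.313  0.04 ]
```

View pics/wrist1.png

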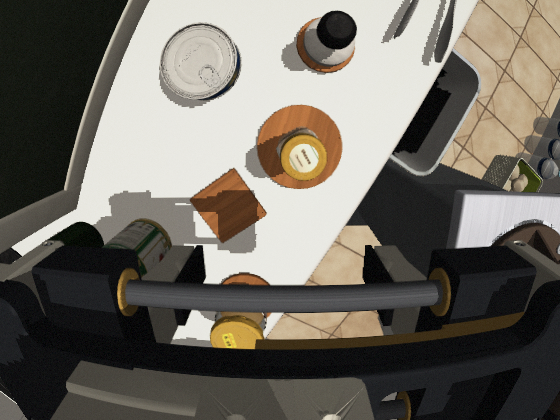

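Wrist view 1 shows the spice lid at (303,157) on the large coaster at (299,147), the tamper at (330,30) on the small coaster at (326,43), the trivet at (228,205) and honey at (235,335).

```bash
cat > wlook.py <<'E'
import sys,numpy as np,cv2
from h import *
from scipy.spatial.transform import Rotation as Ro
c=dict(np.load(f"wrist{sys.argv[1]}.npz"))
K=c["intrinsics"];v,u=np.mgrid[:420,:560];a=np.stack([(u-K[0,2]),(v-K[1,2])],-1)/K[0,0]
th=np.linalg.norm(a,axis=-1);d=np.concatenate([a/th[...,None]*np.tan(np.minimum(th,1.4))[...,None],np.ones(th.shape+(1,))],-1)
T=np.eye(4);T[:3,:3]=Ro.from_euler("xyz",c["rot"],degrees=True).as_matrix();T[:3,3]=c["pos"];T=T@c["hand_eye"]
D=d@T[:3,:3].T;P=D*c["range_z"][...,None]+T[:3,3]
M=masks(c);ws=(P[...,0]>.25)&(P[...,0]<.6)&(P[...,1]<.1)&(P[...,1]>-.43)&(v<345)
t=ws&(abs(P[...,2])<.005);print("table z",np.median(P[t][:,2]).round(4))
for k in("wood","yellow","black"):
    lo,hi=(.006,.016) if k=="wood" else (.08,.125)
    m=(M[k]&ws&(P[...,2]>lo)&(P[...,2]<hi)).astype(np.uint8)
    N,L,S,ce=cv2.connectedComponentsWithStats(m)
    for i in range(1,N):
        if S[i,4]<100: continue
        q=P[L==i];zt=np.percentile(q[:,2],95);w=q if k=="wood" else q[q[:,2]>zt-.006]
        cc,R=circ(w);med=np.median(w[:,2])
        # ray-cast contour on the measured plane, as check on the depth
        E=(D[L==i]*((med-T[2,3])/D[L==i][:,2:])+T[:3,3]);ce2,R2=circ(E)
        print(k,ce[i].round(0),S[i,4],"ztop %.4f med %.4f"%(zt,med),"circ",cc.round(4),"R %.1f"%R,"| rays",ce2.round(4),"R %.1f"%R2, "rect",cv2.minAreaRect((w[:,:2]*1000).astype(np.float32)))
E
python3 wlook.py 1
```

```text
table z 0.0001
wood [316.  54.] 515 ztop 0.0114 med 0.0099 circ [ 0.3503 -0.3364] R 33.4 | rays [ 0.3505 -0.3359] R 33.4 rect ((355.9870910644531, -329.584228515625), (47.623897552490234, 66.3630599975586), 49.998931884765625)
wood [298. 142.] 3475 ztop 0.0113 med 0.0100 circ [ 0.3793 -0.2147] R 49.5 | rays [ 0.3792 -0.2148] R 49.3 rect ((379.2554626464844, -214.65567016601562), (97.65097045898438, 97.70816040039062), 1.6757229566574097)
wood [228. 205.] 3001 ztop 0.0114 med 0.0101 circ [ 0.4662 -0.1423] R 47.4 | rays [ 0.4659 -0.1429] R 47.2 rect ((465.9160461425781, -142.52392578125), (69.66944122314453, 68.91352844238281), 33.77983856201172)
wood [245. 280.] 349 ztop 0.0113 med 0.0100 circ [ 0.4485 -0.0349] R 29.7 | rays [ 0.4483 -0.0358] R 29.7 rect ((448.59173583984375, -41.977149963378906), (59.48817825317383, 15.138773918151855), 0.6929186582565308)
yellow [303. 157.] 975 ztop 0.1071 med 0.1060 circ [ 0.3801 -0.2165] R 20.4 | rays [ 0.3804 -0.2169] R 20.6 rect ((380.09637451171875, -215.95875549316406), (39.53852844238281, 39.76802062988281), 46.15760040283203)
yellow [236. 332.] 1179 ztop 0.1027 med 0.1014 circ [ 0.4503 -0.0167] R 29.7 | rays [ 0.4509 -0.0213] R 31.6 rect ((450.8292541503906, -24.671239852905273), (59.38201904296875, 35.257293701171875), 3.883230686187744)
black [88. 28.] 1579 ztop 0.1230 med 0.1215 circ [ 0.5875 -0.348 ] R 28.8 | rays [ 0.5753 -0.3453] R 34.9 rect ((587.8936767578125, -348.14990234375), (57.49870300292969, 3.3950886726379395), 64.46491241455078)
black [337.  28.] 1063 ztop 0.0927 med 0.0910 circ [ 0.3482 -0.3365] R 15.6 | rays [ 0.3503 -0.334 ] R 17.8 rect ((348.16748046875, -336.95526123046875), (30.202301025390625, 28.968341827392578), 64.72267150878906)
black [141. 265.] 113 ztop 0.0985 med 0.0954 circ [ 0.5512 -0.098 ] R 7.5 | rays [ 0.5521 -0.1044] R 15.0 rect ((550.4278564453125, -98.30157470703125), (2.0966854095458984, 15.085915565490723), 20.022829055786133)
```

Run:
```python
import numpy as np
from h import *
c=dict(np.load("scene0.npz"));P=cloud(c)+[.003,.0047,0]
q=P[(P[...,2]>.025)&(P[...,2]<.07)&(np.hypot(P[...,0]-.38,P[...,1]+.2165)<.04)]
d=(q[:,:2]-[.38,-.2165])*1000
ang=np.degrees(np.arctan2(d[:,1],d[:,0]))
print(len(q))
for a in range(-180,180,15):
    m=(ang>=a)&(ang<a+15)
    if m.sum()>5:print(a,m.sum(),np.median(np.hypot(*d[m].T)).round(1))
# support width: extreme along direction
for a in range(-180,180,15):
    n=np.array([np.cos(np.radians(a)),np.sin(np.radians(a))]);print(a,np.percentile(d@n,98).round(1),end="; ")
```

```text
326
-180 27 18.0
-165 25 16.7
-150 24 16.9
-135 29 17.7
-120 34 19.6
-105 36 19.9
-90 31 20.5
-75 18 18.9
-60 27 19.0
-45 21 20.9
-30 19 23.0
150 7 21.8
165 24 20.5
-180 20.9; -165 19.7; -150 18.4; -135 19.6; -120 21.0; -105 21.7; -90 22.0; -75 21.2; -60 20.2; -45 22.0; -30 23.5; -15 23.5; 0 21.8; 15 19.0; 30 14.8; 45 9.6; 60 3.6; 75 1.4; 90 5.7; 105 10.9; 120 15.4; 135 18.7; 150 20.8; 165 21.5;
```

Face normals are at about −150° and −60°, so I'll close along 30°, which means yaw −60. I'll approach above the spice jar first.

```bash
python3 -m crank '[[[0,0,0],[1.94,0.78,0],-1],[[0,0,0],[1.94,0.78,0],-1],[[0,0,-7.45],[0,0,2],-1],[[0,0,-7.45],[0,0,2.5],-1],[[0,0,-7.45],[0,0,2.5],-1],[[0,0,-7.45],[0,0,2],-1],[[0,0,0],[0,0,0.6],-1],[[0,0,0],[0,0,0],-1]]' 15
```

```text
time_s: 3.55
tcp_pos: [0.38, -0.2165, 0.1551]
eef_rot: [179.9, 0.1, -60.3]
contact_force: [0.8, -0.0, 0.4]
gripper_width: 0.0876
gripper_force: 0.0
```

```bash
python3 -m crank '[[[0,0,0],[0,0,2],-1],[[0,0,0],[0,0,2],-1],[[0,0,0],[0,0,2],-1],[[0,0,0],[0,0,0.9],-1],[[0,0,0],[0,0,0],0],[[0,0,0],[0,0,0],0.3],[[0,0,0],[0,0,0],1],[[0,0,0],[0,0,0],1]]' 15
python3 -m crank '[[[0,0,0],[0,0,0],1],[[0,0,0],[0,0,0],1],[[0,0,0],[0,0,0],1]]'
```

```text
time_s: 4.35
tcp_pos: [0.381, -0.2166, 0.0874]
eef_rot: [-179.9, -0.1, -60.2]
contact_force: [0.7, -0.1, -0.6]
gripper_width: 0.0611
gripper_force: 0.0
time_s: 4.65
tcp_pos: [0.3804, -0.2166, 0.0868]
eef_rot: [-180.0, -0.0, -60.2]
contact_force: [-1.8, 0.0, 1.5]
gripper_width: 0.0409
gripper_force: 15.0
```

```bash
python3 -m crank '[[[0,0,0],[0,0,-1],1],[[0,0,0],[0,0,-2],1],[[0,0,0],[0,0,-1],1],[[0,0,0],[-0.3,-1.5,0],1],[[0,0,0],[-0.5,-2.7,0],1],[[0,0,0],[-0.52,-2.72,0],1],[[0,0,0],[-0.5,-2.7,0],1],[[0,0,0],[-0.3,-1.5,0],1]]'
python3 -m crank '[[[0,0,0],[0,0,0],1],[[0,0,0],[0,0,1.5],1],[[0,0,0],[0,0,1.5],1],[[0,0,0],[0,0,0.7],1],[[0,0,0],[0,0,0],1],[[0,0,0],[0,0,0],1]]'
```

```text
time_s: 5.45
tcp_pos: [0.4681, -0.1413, 0.1263]
eef_rot: [-180.0, -0.0, -60.1]
contact_force: [0.5, 0.4, -2.2]
gripper_width: 0.0412
gripper_force: 15.0
time_s: 6.05
tcp_pos: [0.4663, -0.1431, 0.0898]
eef_rot: [180.0, -0.0, -60.2]
contact_force: [-0.1, 1.2, -0.8]
gripper_width: 0.0413
gripper_force: 15.0
```

```bash
python3 -m crank '[[[0,0,0],[0,0,0.15],1],[[0,0,0],[0,0,0.1],1],[[0,0,0],[0,0,0],1],[[0,0,0],[0,0,0],0.0],[[0,0,0],[0,0,0],-0.3],[[0,0,0],[0,0,0],-0.4],[[0,0,0],[0,0,0],-0.4]]'
python3 -m crank '[[[0,0,0],[0,0,-2],-0.4],[[0,0,0],[0,0,-3],-0.4],[[0,0,0],[0,0,-3],-0.4],[[0,0,0],[0,0,-4],-1],[[0,0,0],[0,0,-4],-1],[[0,0,0],[0,0,0],-1]]'
python3 wr.py 2; python3 wlook.py 2
```

```text
time_s: 6.75
tcp_pos: [0.4664, -0.1429, 0.0872]
eef_rot: [-180.0, -0.0, -60.2]
contact_force: [-0.1, 0.5, 0.4]
gripper_width: 0.0593
gripper_force: 0.0
time_s: 7.35
tcp_pos: [0.4691, -0.1432, 0.2528]
eef_rot: [-179.5, -0.3, -60.2]
contact_force: [0.2, -1.4, 0.3]
gripper_width: 0.0799
gripper_force: 0.0
[ 0.46914393 -0.14320743  0.25281666] [-179.54220152   -0.31737212  -60.15312396] [  6.1   2.5 -22.2   0.1 -64.7  23.7]
[[0.0002, -0.9567, -0.2912, 0.079], [1.0, 0.0005, -0.001, -0.0014], [0.0011, -0.2912, 0.9567, -0.1332], [0.0, 0.0, 0.0, 1.0]] [[325.2, 0.0, 283.6], [0.0, 325.2, 207.5], [0.0, 0.0, 1.0]]
table z -0.0
wood [435.  97.] 442 ztop 0.0110 med 0.0097 circ [ 0.3509 -0.3358] R 33.3 | rays [ 0.3516 -0.3351] R 33.3 rect ((358.0392150878906, -330.0494689941406), (45.25094223022461, 64.96841430664062), 38.192787170410156)
wood [379. 166.] 4838 ztop 0.0112 med 0.0099 circ [ 0.3797 -0.2149] R 49.6 | rays [ 0.3799 -0.215 ] R 49.5 rect ((380.1108093261719, -214.67742919921875), (97.85398864746094, 97.98304748535156), 59.437801361083984)
wood [290. 171.] 1487 ztop 0.0113 med 0.0099 circ
[... 534 characters left out ...]
38.781314849853516, 39.42399215698242), 29.045032501220703)
yellow [241. 322.] 954 ztop 0.1028 med 0.1014 circ [ 0.4482 -0.0093] R 29.4 | rays [ 0.4488 -0.0101] R 29.5 rect ((442.7484130859375, 0.2882080078125), (58.5767936706543, 31.616567611694336), 29.9998722076416)
black [479.  97.] 722 ztop 0.0926 med 0.0909 circ [ 0.3487 -0.3369] R 15.3 | rays [ 0.3538 -0.3327] R 18.0 rect ((350.2887268066406, -336.1061096191406), (26.554513931274414, 29.772523880004883), 31.29532241821289)
black [182. 177.] 461 ztop 0.1043 med 0.1015 circ [ 0.5715 -0.1037] R 30.1 | rays [ 0.5729 -0.1029] R 30.8 rect ((567.1680908203125, -109.53343200683594), (16.727453231811523, 60.223628997802734), 53.30805969238281)
```

View pics/wrist2.png

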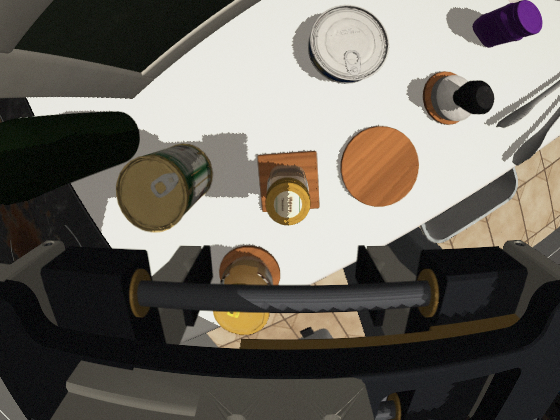

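Wrist view 2 shows the spice jar upright on the trivet at (288,202). The large coaster is bare at (379,166) and honey is at (241,322). Next, honey.

```bash
python3 -m crank '[[[0,0,0],[-1.6,-0.7,0],-1],[[0,0,0],[-3.1,-1.3,0],-1],[[0,0,0],[-3.1,-1.3,0],-1],[[0,0,0],[-3.1,-1.3,2],-1],[[0,0,0],[-1.5,-0.53,3],-1],[[0,0,0],[0,0,3],-1],[[0,0,0],[0,0,1],-1],[[0,0,0],[0,0,0],-1]]' 25
python3 -m crank '[[[0,0,0],[0,0,0],-1],[[0,0,0],[0,0,0],-1]]'
```

```text
time_s: 8.2
tcp_pos: [0.4481, -0.0103, 0.1555]
eef_rot: [179.8, 0.0, -60.2]
contact_force: [-1.0, 0.4, 0.1]
gripper_width: 0.0876
gripper_force: 0.0
time_s: 8.4
tcp_pos: [0.4501, -0.0099, 0.1582]
eef_rot: [-179.9, -0.0, -60.2]
contact_force: [0.3, 0.2, 0.3]
gripper_width: 0.0875
gripper_force: 0.0
```

```bash
python3 -m crank '[[[0,0,0],[0,0,2],-1],[[0,0,0],[0,0,2],-1],[[0,0,0],[0,0,2],-1],[[0,0,0],[0,0,1.5],-1],[[0,0,0],[0,0,0.8],-1],[[0,0,0],[0,0,0],-0.5],[[0,0,0],[0,0,0],-0.2],[[0,0,0],[0,0,0],1]]' 25
python3 -m crank '[[[0,0,0],[0,0,0],1],[[0,0,0],[0,0,0],1],[[0,0,0],[0,0,0],1],[[0,0,0],[0,0,0],1]]'
```

```text
time_s: 9.2
tcp_pos: [0.45, -0.0096, 0.075]
eef_rot: [-179.9, -0.0, -60.2]
contact_force: [0.5, -0.3, 0.0]
gripper_width: 0.0692
gripper_force: 0.0
time_s: 9.6
tcp_pos: [0.4494, -0.0098, 0.0747]
eef_rot: [-180.0, -0.0, -60.2]
contact_force: [-2.4, -0.8, 7.1]
gripper_width: 0.0612
gripper_force: 24.9
```

```bash
python3 -m crank '[[[0,0,0],[0,0,-1],1],[[0,0,0],[0,0,-2.5],1],[[0,0,0],[0,0,-3],1],[[0,0,0],[0,0,-3],1],[[0,0,0],[0,0,-2],1],[[0,0,0],[0,0,-0.5],1],[[0,0,0],[1,1.15,0],1],[[0,0,0],[2,2.3,0],1]]'
python3 -m crank '[[[0,0,0],[2.3,2.6,0],1],[[0,0,0],[2.3,2.6,0],1],[[0,0,0],[2.3,2.6,0],1],[[0,0,0],[2.2,2.6,0],1],[[0,0,0],[1.4,1.6,0],1],[[0,0,0],[0.77,0.85,0],1],[[0,0,0],[0,0,0],1],[[0,0,0],[0,0,0],1]]'
python3 -m crank '[[[0,0,0],[0,0,0],1],[[0,0,0],[0,0,0],1]]'
```

```text
time_s: 10.4
tcp_pos: [0.4337, -0.0529, 0.1932]
eef_rot: [180.0, 0.0, -60.1]
contact_force: [1.2, 0.1, -2.4]
gripper_width: 0.0612
gripper_force: 25.0
time_s: 11.2
tcp_pos: [0.3782, -0.2146, 0.1934]
eef_rot: [180.0, 0.1, -60.3]
contact_force: [0.9, -0.3, -1.9]
gripper_width: 0.061
gripper_force: 25.0
time_s: 11.4
tcp_pos: [0.3789, -0.214, 0.194]
eef_rot: [-180.0, 0.0, -60.1]
contact_force: [0.4, -0.3, -3.2]
gripper_width: 0.061
gripper_force: 25.0
```

```bash
python3 -m crank '[[[0,0,0],[0,0,1.5],1],[[0,0,0],[0,0,3],1],[[0,0,0],[0,0,3],1],[[0,0,0],[0,0,2.5],1],[[0,0,0],[0,0,1],1],[[0,0,0],[0,0,0.6],1],[[0,0,0],[0,0,0],1],[[0,0,0],[0,0,0],1]]'
python3 -m crank '[[[0,0,0],[0,0,0.15],1],[[0,0,0],[0,0,0.1],1],[[0,0,0],[0,0,0],1]]'
```

```text
time_s: 12.2
tcp_pos: [0.3796, -0.2146, 0.079]
eef_rot: [-179.9, -0.1, -60.2]
contact_force: [0.2, -0.1, -2.9]
gripper_width: 0.0611
gripper_force: 25.0
time_s: 12.5
tcp_pos: [0.3788, -0.2146, 0.0759]
eef_rot: [-180.0, -0.0, -60.2]
contact_force: [-0.8, 0.0, -3.3]
gripper_width: 0.0613
gripper_force: 25.0
```

```bash
python3 -m crank '[[[0,0,0],[0,0,0.1],1],[[0,0,0],[0,0,0],1],[[0,0,0],[0,0,0],-0.4],[[0,0,0],[0,0,0],-0.6],[[0,0,0],[0,0,0],-0.75],[[0,0,0],[0,0,0],-0.75]]'
python3 -m crank '[[[0,0,0],[0,0,-1],-0.75],[[0,0,0],[0,0,-3],-0.75],[[0,0,0],[0,0,-3],-0.75],[[0,0,0],[0,0,-4],-1],[[0,0,0],[0,0,-4],-1],[[0,0,0],[0,0,-2],-1],[[0,0,0],[0,0,0],-1],[[0,0,0],[0,0,0],-1]]'
python3 wr.py 3; python3 wlook.py 3
```

```text
time_s: 13.1
tcp_pos: [0.3788, -0.2146, 0.0746]
eef_rot: [-180.0, -0.0, -60.2]
contact_force: [-0.4, 0.4, -0.4]
gripper_width: 0.0753
gripper_force: 0.0
time_s: 13.9
tcp_pos: [0.3786, -0.2145, 0.2453]
eef_rot: [-179.9, -0.0, -60.2]
contact_force: [-0.0, -0.3, -0.6]
gripper_width: 0.0877
gripper_force: 0.0
[ 0.37858827 -0.21447325  0.24527222] [-1.79913119e+02 -3.74654701e-02 -6.02123507e+01] [ -3.4  -2.6 -28.4  -0.  -64.2  33.2]
[[0.0002, -0.9567, -0.2912, 0.079], [1.0, 0.0005, -0.001, -0.0014], [0.0011, -0.2912, 0.9567, -0.1332], [0.0, 0.0, 0.0, 1.0]] [[325.2, 0.0, 283.6], [0.0, 325.2, 207.5], [0.0, 0.0, 1.0]]
table z 0.0001
wood [346. 102.] 538 ztop 0.0111 med 0.0099 circ [ 0.3503 -0.3364] R 33.4 | rays [ 0.3506 -0.3362] R 33.2 rect ((357.25897216796875, -331.56903076171875), (49.53913879394531, 66.25991821289062), 33.65784454345703)
wood [285. 160.] 1925 ztop 0.0113 med 0.0100 circ [ 0.3795 -0.2149] R 49.3 | rays [ 0.3795 -0.2151] R 49.2 rect ((385.0574035644531, -224.33981323242188), (97.56938934326172, 76.36903381347656), 31.654987335205078)
wood [201. 188.] 1455 ztop 0.0114 med
[... 759 characters left out ...]
8.13398742675781, 38.465763092041016), 48.84161376953125)
black [380. 101.] 1081 ztop 0.0927 med 0.0911 circ [ 0.3487 -0.337 ] R 15.3 | rays [ 0.3508 -0.3352] R 17.7 rect ((348.33642578125, -337.1047058105469), (29.352195739746094, 29.215927124023438), 19.308679580688477)
black [ 81. 201.] 711 ztop 0.1082 med 0.1054 circ [ 0.5745 -0.0977] R 33.5 | rays [ 0.5701 -0.1022] R 33.7 rect ((566.4404907226562, -106.35639953613281), (23.570236206054688, 67.00993347167969), 46.946651458740234)
black [184. 212.] 106 ztop 0.1036 med 0.1021 circ [ 0.4583 -0.1556] R 10.6 | rays [ 0.4578 -0.1563] R 10.7 rect ((457.072265625, -157.40789794921875), (4.309604644775391, 21.291608810424805), 55.818939208984375)
```

View pics/wrist3.png

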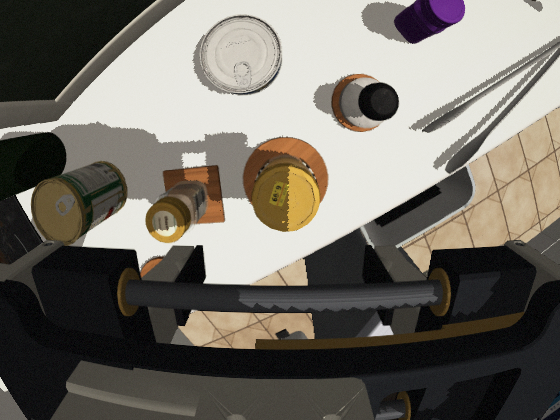

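Wrist view 3 shows honey upright, with its lid at (286,198), about 2 mm off the large coaster's centre. Spice on the trivet is at (166,222), the tamper at (380,101), and the purple look-alike at (430,15) is untouched. Next, the tamper.

```bash
python3 -m crank '[[[0,0,0],[1.5,1.45,0],-1],[[0,0,0],[2.6,2.5,0],-1],[[0,0,0],[2.6,2.5,0],-1],[[0,0,0],[1.6,1.5,0],-1],[[0,0,0],[0.78,0.8,2],-1],[[0,0,0],[0,0,3],-1],[[0,0,0],[0,0,3],-1],[[0,0,0],[0,0,1],-1]]' 25
python3 -m crank '[[[0,0,0],[0,0,0],-1],[[0,0,0],[0,0,0],-1],[[0,0,0],[0,0,0],-1]]'
```

```text
time_s: 14.75
tcp_pos: [0.3454, -0.3359, 0.1509]
eef_rot: [179.8, 0.3, -60.3]
contact_force: [-0.5, 0.0, 0.2]
gripper_width: 0.0876
gripper_force: 0.0
time_s: 15.05
tcp_pos: [0.3487, -0.3372, 0.1559]
eef_rot: [-179.9, -0.1, -60.2]
contact_force: [0.2, -0.5, 0.2]
gripper_width: 0.0876
gripper_force: 0.0
```

```bash
python3 -m crank '[[[0,0,0],[0,0,2],-1],[[0,0,0],[0,0,2],-1],[[0,0,0],[0,0,2],-1],[[0,0,0],[0,0,1.5],-1],[[0,0,0],[0,0,0.5],-0.5],[[0,0,0],[0,0,0],0],[[0,0,0],[0,0,0],0.2],[[0,0,0],[0,0,0],0.4]]' 30
python3 -m crank '[[[0,0,0],[0,0,0],1],[[0,0,0],[0,0,0],1],[[0,0,0],[0,0,0],1],[[0,0,0],[0,0,0],1],[[0,0,0],[0,0,0],1],[[0,0,0],[0,0,0],1]]'
```

```text
time_s: 15.85
tcp_pos: [0.3486, -0.3372, 0.0756]
eef_rot: [-179.9, -0.1, -60.2]
contact_force: [0.6, -0.2, -0.6]
gripper_width: 0.0613
gripper_force: 0.0
time_s: 16.45
tcp_pos: [0.3477, -0.3369, 0.0746]
eef_rot: [180.0, 0.0, -60.2]
contact_force: [-1.0, -1.1, 3.4]
gripper_width: 0.0342
gripper_force: 30.0
```

```bash
python3 -m crank '[[[0,0,0],[0,0,-1],1],[[0,0,0],[0,0,-2.5],1],[[0,0,0],[0,0,-3.5],1],[[0,0,0],[0,0,-3.5],1],[[0,0,0],[0,0,-2],1],[[0,0,0],[0,0,-0.5],1],[[0,0,0],[0,0,0],1],[[0,0,0],[0,0,0],1]]'
python3 -m crank '[[[0,0,0],[-1,-1.1,0],1],[[0,0,0],[-2,-2.2,0],1],[[0,0,0],[-2.3,-2.5,0],1],[[0,0,0],[-2.4,-2.6,0],1],[[0,0,0],[-2.4,-2.6,0],1],[[0,0,0],[-2.4,-2.6,0],1],[[0,0,0],[-2.4,-2.6,0],1],[[0,0,0],[-2.4,-2.6,0],1]]'
python3 -m crank '[[[0,0,0],[-2.3,-2.5,0],1],[[0,0,0],[-2,-2.1,0],1],[[0,0,0],[-1.1,-1.2,0],1],[[0,0,0],[-0.53,-0.51,0],1],[[0,0,0],[0,0,0],1],[[0,0,0],[0,0,0],1],[[0,0,0],[0,0,0],1]]'
```

```text
time_s: 17.25
tcp_pos: [0.347, -0.3362, 0.2032]
eef_rot: [179.9, 0.1, -60.2]
contact_force: [0.1, 0.1, -4.3]
gripper_width: 0.0343
gripper_force: 30.0
time_s: 18.05
tcp_pos: [0.4244, -0.0919, 0.2031]
eef_rot: [179.9, 0.1, -60.2]
contact_force: [0.2, -0.3, -3.8]
gripper_width: 0.0343
gripper_force: 30.0
time_s: 18.75
tcp_pos: [0.4499, -0.0113, 0.2042]
eef_rot: [180.0, 0.0, -60.3]
contact_force: [-0.4, -0.2, -5.3]
gripper_width: 0.0343
gripper_force: 30.0
```

```bash
python3 -m crank '[[[0,0,0],[0,0,1.5],1],[[0,0,0],[0,0,3],1],[[0,0,0],[0,0,3.5],1],[[0,0,0],[0,0,2.5],1],[[0,0,0],[0,0,1.3],1],[[0,0,0],[0,0,0.7],1],[[0,0,0],[0,0,0],1],[[0,0,0],[0,0,0],1]]'
python3 -m crank '[[[0,0,0],[-0.1,0,0.15],1],[[0,0,0],[0,0,0.1],1],[[0,0,0],[0,0,0],1]]'
```

```text
time_s: 19.55
tcp_pos: [0.4509, -0.0106, 0.0802]
eef_rot: [-179.9, -0.0, -60.2]
contact_force: [0.5, 1.1, -3.4]
gripper_width: 0.0342
gripper_force: 30.0
time_s: 19.85
tcp_pos: [0.45, -0.0095, 0.0774]
eef_rot: [-180.0, -0.0, -60.2]
contact_force: [0.0, 0.2, -3.7]
gripper_width: 0.0341
gripper_force: 30.0
```

```bash
python3 -m crank '[[[0,0,0],[0,0,0.1],1],[[0,0,0],[0,0,0.1],1],[[0,0,0],[0,0,0],1],[[0,0,0],[0,0,0],1]]'
```

```text
time_s: 20.25
tcp_pos: [0.4499, -0.0096, 0.075]
eef_rot: [180.0, 0.0, -60.2]
contact_force: [-0.7, 0.5, -3.8]
gripper_width: 0.0341
gripper_force: 30.0
```

```bash
python3 -m crank '[[[0,0,0],[0,0,0.1],1],[[0,0,0],[0,0,0],1],[[0,0,0],[0,0,0],0.1],[[0,0,0],[0,0,0],-0.1],[[0,0,0],[0,0,0],-0.4],[[0,0,0],[0,0,0],-0.4]]'
python3 -m crank '[[[0,0,0],[0,0,-1],-0.4],[[0,0,0],[0,0,-3],-0.4],[[0,0,0],[0,0,-3],-0.4],[[0,0,0],[0,0,-4],-1],[[0,0,0],[0,0,-4],-1],[[0,0,0],[0,0,-2],-1],[[0,0,0],[0,0,0],-1],[[0,0,0],[0,0,0],-1]]'
python3 wr.py 4; python3 wlook.py 4
```

```text
time_s: 20.85
tcp_pos: [0.4501, -0.0095, 0.0741]
eef_rot: [-180.0, -0.0, -60.2]
contact_force: [0.1, -0.9, -0.5]
gripper_width: 0.0575
gripper_force: 0.0
time_s: 21.65
tcp_pos: [0.4497, -0.0096, 0.2447]
eef_rot: [-179.9, 0.0, -60.2]
contact_force: [0.4, -0.4, -0.1]
gripper_width: 0.087
gripper_force: 0.0
[ 0.44974119 -0.00957894  0.2447482 ] [-1.79906945e+02  7.76754626e-03 -6.02156406e+01] [ 24.   -1.  -26.9  -0.  -64.    5.8]
[[0.0002, -0.9567, -0.2912, 0.079], [1.0, 0.0005, -0.001, -0.0014], [0.0011, -0.2912, 0.9567, -0.1332], [0.0, 0.0, 0.0, 1.0]] [[325.2, 0.0, 283.6], [0.0, 325.2, 207.5], [0.0, 0.0, 1.0]]
table z -0.0
wood [481.  14.] 1052 ztop 0.0110 med 0.0097 circ [ 0.3501 -0.3361] R 33.5 | rays [ 0.3498 -0.3354] R 33.3 rect ((342.73443603515625, -327.9208068847656), (66.58248138427734, 44.54607391357422), 43.239532470703125)
wood [410.  70.] 2186 ztop 0.0112 med 0.0098 circ [ 0.3798 -0.2137] R 49.4 | rays [ 0.3802 -0.2133] R 49.4 rect ((384.83673095703125, -206.9676971435547), (79.77777099609375, 98.34940338134766), 54.183773040771484)
wood [323.  83.] 1514 ztop 0.0114 med 0
[... 556 characters left out ...]
5212402344, 59.974754333496094), 51.799983978271484)
yellow [345.  62.] 968 ztop 0.1071 med 0.1059 circ [ 0.4676 -0.1414] R 20.1 | rays [ 0.4677 -0.141 ] R 20.2 rect ((467.3467102050781, -141.16929626464844), (39.560482025146484, 39.13007354736328), 34.471534729003906)
black [436.  63.] 140 ztop 0.1001 med 0.0971 circ [ 0.3925 -0.1957] R 19.4 | rays [ 0.392  -0.1961] R 19.7 rect ((394.2752990722656, -192.38839721679688), (7.685565948486328, 38.82632827758789), 61.67084884643555)
black [284. 195.] 1098 ztop 0.0927 med 0.0911 circ [ 0.4514 -0.0104] R 15.5 | rays [ 0.4529 -0.0121] R 17.6 rect ((451.5933532714844, -10.750558853149414), (28.78228759765625, 29.579235076904297), 28.830432891845703)
```

View pics/wrist4.png

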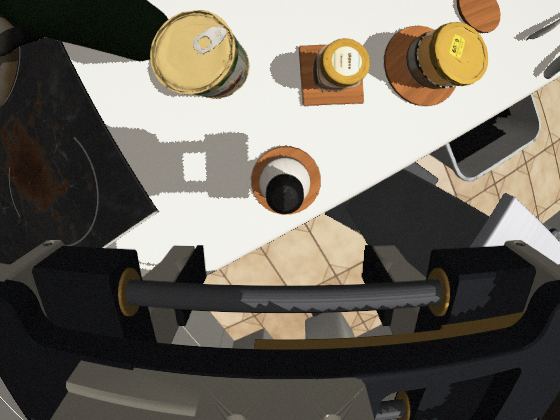

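Wrist view 4 shows the tamper upright on the medium coaster at (284,195), about 2 mm off centre. Spice is at (345,62), honey at (461,53), and the small coaster at (481,14) is bare. Last, the spice jar.

```bash
python3 -m crank '[[[0,0,0],[1.6,0.7,0],-1],[[0,0,0],[3.1,1.3,0],-1],[[0,0,0],[3.1,1.3,0],-0.6],[[0,0,0],[3,1.2,0],-0.6],[[0,0,0],[1.53,0.63,2],-0.6],[[0,0,0],[0,0,3],-0.6],[[0,0,0],[0,0,3],-0.6],[[0,0,0],[0,0,1],-0.6]]' 15
python3 -m crank '[[[0,0,0],[0,0,0],-0.6],[[0,0,0],[0,0,0],-0.6],[[0,0,0],[0,0,0],-0.6]]'
```

```text
time_s: 22.5
tcp_pos: [0.4639, -0.1424, 0.1504]
eef_rot: [179.7, 0.2, -60.3]
contact_force: [-0.3, 0.3, -0.3]
gripper_width: 0.0697
gripper_force: 0.0
time_s: 22.8
tcp_pos: [0.4675, -0.142, 0.1554]
eef_rot: [-179.9, -0.1, -60.2]
contact_force: [0.8, -0.6, 0.4]
gripper_width: 0.0705
gripper_force: 0.0
```

```bash
python3 -m crank '[[[0,0,0],[0,0,2],-0.6],[[0,0,0],[0,0,2],-0.6],[[0,0,0],[0,0,2],-0.6],[[0,0,0],[0,0,0.9],-0.6],[[0,0,0],[0,0,0],-0.3],[[0,0,0],[0,0,0],0],[[0,0,0],[0,0,0],0.2],[[0,0,0],[0,0,0],1]]'
python3 -m crank '[[[0,0,0],[0,0,0],1],[[0,0,0],[0,0,0],1],[[0,0,0],[0,0,0],1],[[0,0,0],[0,0,0],1]]'
```

```text
time_s: 23.6
tcp_pos: [0.4672, -0.1421, 0.086]
eef_rot: [-179.9, -0.0, -60.2]
contact_force: [-0.1, 0.2, -0.2]
gripper_width: 0.0439
gripper_force: 0.0
time_s: 24.0
tcp_pos: [0.4671, -0.1422, 0.0858]
eef_rot: [-180.0, -0.0, -60.2]
contact_force: [-1.4, 0.1, 6.3]
gripper_width: 0.0409
gripper_force: 15.0
```

```bash
python3 -m crank '[[[0,0,0],[0,0,-1],1],[[0,0,0],[0,0,-2.5],1],[[0,0,0],[0,0,-3.5],1],[[0,0,0],[0,0,-3.5],1],[[0,0,0],[0,0,-2],1],[[0,0,0],[0,0,-0.5],1],[[0,0,0],[0.5,0.9,0],1],[[0,0,0],[1.1,2,0],1]]'
python3 -m crank '[[[0,0,0],[1.6,2.9,0],1],[[0,0,0],[1.7,3.1,0],1],[[0,0,0],[1.7,3.1,0],1],[[0,0,0],[1.7,3.1,0],1],[[0,0,0],[1.4,2.5,0],1],[[0,0,0],[0.9,1.5,0],1],[[0,0,0],[0.35,0.71,0],1],[[0,0,0],[0,0,0],1]]'
python3 -m crank '[[[0,0,0],[0,0,0],1],[[0,0,0],[0,0,0],1],[[0,0,0],[0,0,0],1]]'
```

```text
time_s: 24.8
tcp_pos: [0.4488, -0.1702, 0.214]
eef_rot: [179.9, 0.1, -60.1]
contact_force: [-0.0, -0.3, -2.7]
gripper_width: 0.0415
gripper_force: 15.0
time_s: 25.6
tcp_pos: [0.3477, -0.3359, 0.2138]
eef_rot: [179.9, 0.1, -60.3]
contact_force: [-0.3, 1.3, -1.5]
gripper_width: 0.0414
gripper_force: 15.0
time_s: 25.9
tcp_pos: [0.3495, -0.335, 0.215]
eef_rot: [-180.0, 0.0, -60.1]
contact_force: [-0.1, 0.5, -2.4]
gripper_width: 0.0411
gripper_force: 15.0
```

```bash
python3 -m crank '[[[0,0,0],[0.1,0,1.5],1],[[0,0,0],[0,0,3],1],[[0,0,0],[0,0,3.5],1],[[0,0,0],[0,0,2.5],1],[[0,0,0],[0,0,1.3],1],[[0,0,0],[0,0,0.7],1],[[0,0,0],[0,0,0],1],[[0,0,0],[0,0,0],1]]'
python3 -m crank '[[[0,0,0],[0,0,0.15],1],[[0,0,0],[0,0,0.1],1],[[0,0,0],[0,0,0.1],1],[[0,0,0],[0,0,0],1],[[0,0,0],[0,0,0],1]]'
```

```text
time_s: 26.7
tcp_pos: [0.3503, -0.3366, 0.0907]
eef_rot: [-180.0, -0.0, -60.2]
contact_force: [0.3, 0.4, -1.5]
gripper_width: 0.0406
gripper_force: 15.0
time_s: 27.2
tcp_pos: [0.3496, -0.3365, 0.0867]
eef_rot: [-180.0, -0.0, -60.2]
contact_force: [-0.2, -0.1, -1.6]
gripper_width: 0.0412
gripper_force: 15.0
```

```bash
python3 -m crank '[[[0,0,0],[0,0,0.1],1],[[0,0,0],[0,0,0],1],[[0,0,0],[0,0,0],0],[[0,0,0],[0,0,0],-0.3],[[0,0,0],[0,0,0],-0.4],[[0,0,0],[0,0,0],-0.4]]'
python3 -m crank '[[[0,0,0],[0,0,-1],-0.4],[[0,0,0],[0,0,-3],-0.4],[[0,0,0],[0,0,-3],-0.4],[[0,0,0],[0,0,-4],-1],[[0,0,0],[0,0,-4],-1],[[0,0,0],[0,0,-2],-1],[[0,0,0],[0,0,0],-1],[[0,0,0],[0,0,0],-1]]'
python3 wr.py 5; python3 wlook.py 5 | cut -c1-110
python3 - <<'E'
from plant import r
import cv2,numpy as np
for n in("scene","top"):
    c=r.capture(n); np.savez(f"{n}1.npz",**c); cv2.imwrite(f"pics/{n}1.png",c["color"][:,:,::-1])
E
python3 look.py 1
```

```text
time_s: 27.8
tcp_pos: [0.3496, -0.3365, 0.0855]
eef_rot: [-180.0, -0.0, -60.2]
contact_force: [0.0, -0.4, -0.4]
gripper_width: 0.0591
gripper_force: 0.0
time_s: 28.6
tcp_pos: [0.3495, -0.3363, 0.2563]
eef_rot: [-179.9, -0.1, -60.2]
contact_force: [0.6, -0.1, -1.1]
gripper_width: 0.0873
gripper_force: 0.0
[ 0.34950741 -0.33632476  0.2562924 ] [-1.79933107e+02 -5.60852369e-02 -6.02134013e+01] [-20.6   2.1 -22.1  -0.  -65.6  50.4]
[[0.0002, -0.9567, -0.2912, 0.079], [1.0, 0.0005, -0.001, -0.0014], [0.0011, -0.2912, 0.9567, -0.1332], [0.0, 0.0, 0.0, 1.0]] [[325.2, 0.0, 283.6], [0.0, 325.2, 207.5], [0.0, 0.0, 1.0]]
table z 0.0002
wood [287. 166.] 824 ztop 0.0113 med 0.0099 circ [ 0.3499 -0.337 ] R 33.3 | rays [ 0.3501 -0.3371] R 33.4 rect
wood [226. 234.] 1808 ztop 0.0115 med 0.0102 circ [ 0.3789 -0.2161] R 49.4 | rays [ 0.379  -0.2169] R 49.4 rec
wood [145. 249.] 1136 ztop 0.0115 med 0.0102 circ [ 0.4724 -0.1531] R 40.3 | rays [ 0.4717 -0.1534] R 40.7 rec
yellow [286. 199.] 774 ztop 0.1072 med 0.1060 circ [ 0.3507 -0.3362] R 20.0 | rays [ 0.3509 -0.3371] R 20.7 re
yellow [217. 271.] 652 
[... 940 characters left out ...]
179.2] n 71 ztop 0.0929 med 0.0861 circ [ 0.4441 -0.0135] R mm 11.8
  purple px [278.6 337.9] n 718 ztop 0.0985 med 0.0932 circ [ 0.3412 -0.4611] R mm 20.9
top table z median 0.0007
  wood px [260.1 283.3] n 334 ztop 0.0143 med 0.0104 circ [ 0.3747 -0.213 ] R mm 48.0
  wood px [304.5 293.3] n 87 ztop 0.0146 med 0.0103 circ [ 0.3325 -0.326 ] R mm 27.1
  yellow px [261.7 276.4] n 255 ztop 0.1059 med 0.1018 circ [ 0.3732 -0.2148] R mm 29.2
  black px [192. 100.] n 223 ztop 0.1019 med 0.0943 circ [ 0.7976 -0.0252] R mm 22.8
  black px [217.1 159.2] n 241 ztop 0.1260 med 0.0922 circ [ 0.6682 -0.0882] R mm 30.1
  black px [300.7 179.8] n 762 ztop 0.1265 med 0.0979 circ [ 0.6061 -0.3032] R mm 134.7
```

View pics/scene1.png

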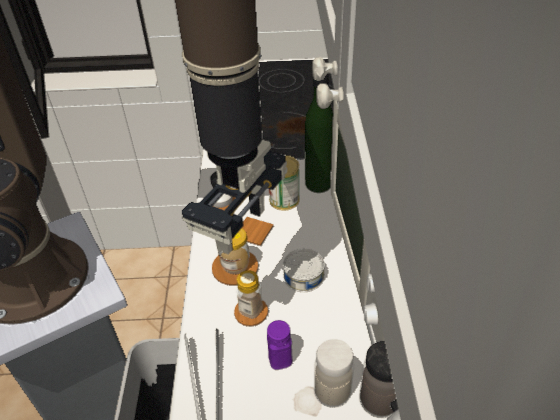

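View pics/wrist5.png

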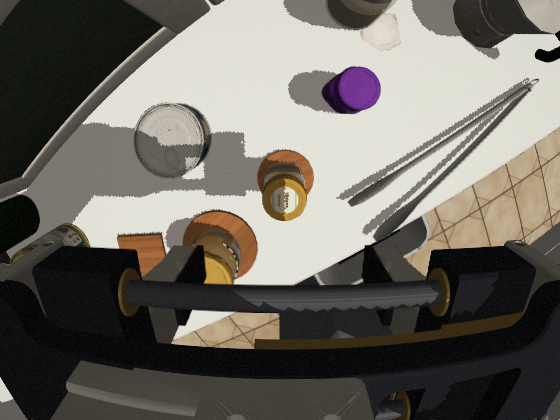

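The final scene view shows spice upright on the small coaster at (248,300), honey on the large one at (236,255), and the tins (284,183) and (303,269) unmoved. Wrist view 5 puts the spice lid at (285,199), about 1 mm off centre. The gripper is open and clear.

```bash
python3 -c "
from plant import r
print(r.close_job())"
```

```text
the job is handed in; nothing more can be done
None
```

Job handed in: the honey jar is on the largest coaster, the tamper on the middle-sized one and the spice jar on the smallest, each upright and within about 2 mm of centre, with the two tins and the purple jar left alone; it took about 29 s, and `close_job()` gave no verdict.

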